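Push the rigid air tube home in the manifold's push-fit port

TASK

Pull the grey blanking plug out of the push-fit port of the air manifold and put it in the small steel tray, then take the 16 mm tube (the middle one, and the longest) out of the wooden rack and push it upright down into the port, past the drag of the seal (about 9 N), until you feel it bottom, and there lean on it for a moment with about 18 N so that it is surely home. Do not force it: the tube must never press on the manifold with more than 28 N. Let go and leave it standing there, and leave the other tubes, the oil bottle and the jar as they are.

Things in the scene. Friction and masses are not known exactly. Their poses are not given: they have to be found in the camera images.
- manifold: Air manifold, fixed. Origin: at bench level under the port; z up. Grey base 120 mm (x -40 to +80) by 70 mm, 28 mm high; on it, centred on the origin, a square aluminium push-fit fitting 36 mm wide, flat top 74 mm above the bench, with the port, inside a thin black ring 1 mm proud. A steel stub (26 mm across, top at 40 mm) stands at x = +58 mm; a gauge (top at 32 mm) sticks out at x = +45, y = +35 to +58 mm.
- port (a point): Centre of the port's mouth, in the fitting's flat top, 74 mm above the bench; z up, bore straight down, 17.4 mm across (12-sided), 1.5 mm chamfer. Its depth is not known: the hard stop lies 25 to 35 mm below the mouth. The tube slides freely until it meets the rubber seal 13 mm above the stop; from there the seal drags with a steady 9 N, does not spring back, and at the stop the force climbs steeply.
- plug: Blanking plug, grey plastic, 30 g, loose and upright in the port at the start. Origin: centre of its lower end, z up its axis to the knob. Stem 14.4 mm across, 10 mm long (in the bore); flange 25 mm across from 10 to 14 mm, resting on the fitting's top; then a round knob 21 mm across up to 40 mm (6 to 30 mm above the fitting). No latch: it pulls straight out.
- tray: Small square steel tray, fixed, 95 by 95 mm outside, walls 4 mm thick and 26 mm high. Origin: centre of its underside; its inner floor is about 4 mm above the bench.
- rack: Wooden tube rack, fixed, 150 mm (its x) by 46 mm (y), 40 mm high. Origin: centre of its underside. Three holes, 26 mm deep, in a row along its x: the thin tube at -48 mm, the 16 mm tube in the middle, the fat tube at +48 mm.
- tube: Straight rigid steel tube, 16 mm across, 135 mm long, about 70 g, upright in the rack's middle hole (17.6 mm across), foot 14 mm and top 149 mm above the bench. Origin: centre of its foot, z along it to the top. The foot has a 1 mm chamfer; the foot end goes in. Home in the port, its foot is 25 to 35 mm below the mouth.
- tube_thin: the thinner tube in the rack, 10 mm across, 70 mm long: a bystander. Origin: centre of its underside.
- tube_fat: the thicker tube in the rack, 22 mm across, 85 mm long: a bystander. Origin: centre of its underside.
- oil: white plastic oil bottle, 48 mm across, 110 mm tall: a bystander. Origin: centre of its underside.
- jar: brown glass jar, 60 mm across, 70 mm tall: a bystander. Origin: centre of its underside.
Mind the look-alikes: they are no part of the job. Leave any pink or yellow look-alike of the plug alone.

How it is judged:
By the outcome, as a careful person would: the job done as asked, in the order asked, and still so for the second after the job is handed in, with the robot touching nothing.
It also fails if it takes over 62 s, if anything falls off the work surface, if the arm or the gripper's body presses on something with over 40 N, if the wrist force passes 120 N, or if a joint passes its speed limit or range.

ROBOT

A 7-joint arm with a two-finger parallel gripper is mounted at the origin on the work surface. World frame = base frame: x ahead of the robot, y to its left, z up, the work surface at z = 0. Lengths are in m, angles in rad, forces in N, time in s.
With the tool pointing down it reaches from about 0.4 to 0.85 m from the base axis. Payload 10.4 kg.
Tool frame: the origin (TCP) lies midway between the tips of the shut fingers; the grasp point (between the pads) lies 19 mm behind it (manip.hold_point_z is the distance from the TCP to the grasp point, in m); z points along the fingers, y is the line along which they close (so a half turn about z gives the same grasp; the last joint's range is limited). The gripper opens to 85 mm and grips with 20 to 120 N. Pads are 22 mm wide; open, the fingers measure 114 mm over their backs; the gripper's body (76 mm by 85 mm) begins 54 mm behind the grasp point. The pads swing forward as they close: fully open they stand 13 mm farther back than shut.
Start: joints at [1.2, 0.332, -0.065, 1.46, 0.022, 1.35, -0.088], TCP at [0.213, -0.588, 0.231] pointing down, gripper open.
Joint ranges: [-2.6, 2.6], [-0.5, 2.12], [-1.47, 1.34], [0.16, 2.42], [-1.27, 4.41], [0.06, 2.06], [-2.6, 2.6]. Speed limits (rad/s): [2.22, 2.22, 2.79, 2.79, 3.14, 3.14, 3.14].

INTERFACE

Orientations are given as a unit quaternion [x, y, z, w].
In Python, from workcell import manip, eyes, job gives the robot as it stands.
- The arm moves only by the shell command python3 -m crank 'ROWS' [FORCE]. ROWS is JSON, a list that holds one entry, the list of rows, each a list of 7 numbers: the finger opening in cm, from 0 to 8.54, then the shift along the world's x, y, z in cm, then the turn, a rotation vector about the world's x, y, z in degrees. In form: [[[hand, x, y, z, ax, ay, az], ...]]. A call has 1 to 20 rows; each row shifts and turns the commanded pose from where the row before left it; what a row does not reach is not made up. A row lasts 1/8 s, in which the tool goes at most 62.5 mm and 10.7 degrees, less where a joint would pass 70% of its speed; a pose out of reach is approached as far as the arm can. A call with a gripper value outside its range is refused whole. The fingers move at their own pace and stop on an object; FORCE is the grip in N (left out, the last holds). Time passes only in rows, so rows that do not move let the fingers close. It gives the time, the measured TCP pose, the force, the opening and the grip force at its end, in the units of the state.
- manip.get_obs(): the state, without advancing time (a new reading comes with each control period).
- eyes.camera(name): name is "scene" or "top" or "wrist"; returns (picture, depth): 480x640x3 uint8, red, green, blue; 480x640 float32, m along the optical axis (not along the pixel's ray), 0 where there is no reading.
- eyes.camera_params(name): a dict with "fx", "fy", "cx", "cy" (pixels), "world_from_camera" (4x4, takes a point from camera to world coordinates); the wrist camera has in their place "hand_eye" (4x4, takes a point from camera to tool coordinates, whose origin is the TCP and whose axes are the flange's). Camera axes: x right, y down, z forward; pixel columns grow to the right and rows downward; lengths in m; the calibration is good to about 2 mm. A picture is of the moment at which its call begins: read the wrist's pose just before it. camera_params takes no time and is no camera call.
- job.hand_in(): hands the job in; it is judged then, once.
The state is a dict: "clock": time; "joint_pos": joint angles; "joint_velocities": joint speeds; "tau": joint torques, N m; "position": TCP position; "ee_rot": TCP orientation; "ft_force": force on the tool from outside, world axes, zero at the start; "torque": the same for the moment, N m; "grip_width": opening from 0.0 (shut) to 1.0 (fully open); "grasp_force": force on a finger pad.
Only numpy, scipy, OpenCV 4.12 (cv2) and the standard library are available. Lean on these libraries where they do the work, as an engineer would, in place of code of your own. Each camera call takes 0.05 s, during which the arm holds its last target. There are 200 camera calls.

## Working session

There is one attempt and no reset: what is moved stays moved. The work goes in short steps, Python scripts to look and compute and a shell command to move; the robot and the scene stay as the last step left them, time stands still between calls to the robot, and variables do not carry over. Pictures are saved under pics/ and viewed, at most 10 in all, crops included, and the job is handed in when it is done.

```bash
mkdir -p pics
cat > h.py <<'E'
import numpy as np, cv2
from workcell import manip, eyes, job
from scipy.spatial.transform import Rotation as R
def cam(n):
    o=manip.get_obs(); im,d=eyes.camera(n); p=eyes.camera_params(n)
    if n=="wrist":
        T=np.eye(4);T[:3,:3]=R.from_quat(o["ee_rot"]).as_matrix();T[:3,3]=o["position"];T=T@np.array(p["hand_eye"])
    else: T=np.array(p["world_from_camera"])
    return im,d,p,T
def ray(p,T,u,v):
    return T[:3,3],T[:3,:3]@np.array([(u-p["cx"])/p["fx"],(v-p["cy"])/p["fy"],1.])
def onz(p,T,u,v,z):
    o,r=ray(p,T,u,v); return o+r*(z-o[2])/r[2]
def pts(d,p,T):
    v,u=np.mgrid[:d.shape[0],:d.shape[1]]
    c=np.stack([(u-p["cx"])/p["fx"]*d,(v-p["cy"])/p["fy"]*d,d],-1)
    w=c@T[:3,:3].T+T[:3,3]; w[d==0]=np.nan; return w
def save(n,im): cv2.imwrite("pics/"+n,im[:,:,::-1])
E
python3 - <<'E'
from h import *
for n in("top","scene"):
    im,d,p,T=cam(n); save(n+"0.png",im); np.savez(n+"0.npz",im=im,d=d,T=T,k=[p[x] for x in("fx","fy","cx","cy")]); print(n,p["fx"],T.round(3).tolist())
o=manip.get_obs(); print(o["clock"],o["position"],o["ee_rot"],manip.hold_point_z)
E
```

```text
top 446.59727328570193 [[-0.02, -0.993, 0.119, 0.493], [-0.999, 0.024, 0.034, -0.016], [-0.036, -0.118, -0.992, 0.717], [0.0, 0.0, 0.0, 1.0]]
scene 563.4969072306745 [[0.888, 0.254, -0.384, 0.968], [0.46, -0.531, 0.712, -0.709], [-0.023, -0.809, -0.588, 0.65], [0.0, 0.0, 0.0, 1.0]]
0.1 [ 0.21291979 -0.58723918  0.23059668] [ 9.84913331e-01  1.73047135e-01 -1.23211723e-04 -6.36475937e-04] 0.0187
```

View pics/top0.png

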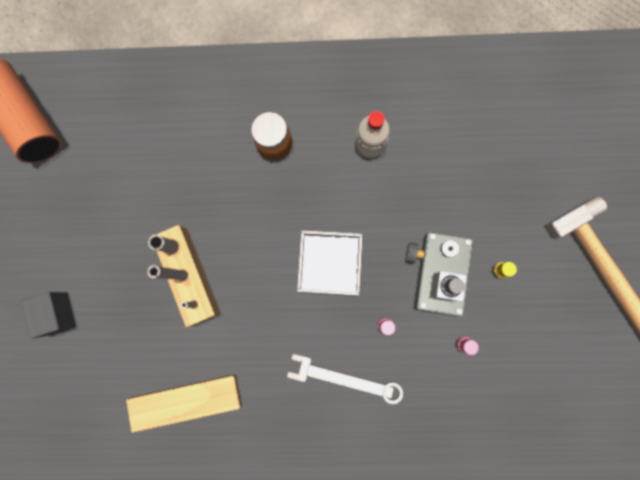

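View pics/scene0.png

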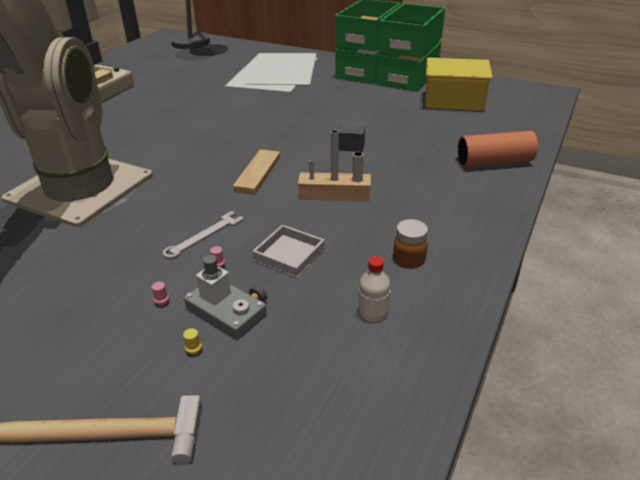

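The top view shows the grey plug knob at (455,286) on the fitting, pink look-alikes at (387,326) and (469,346), and a yellow one at (506,269). The tray is at (331,263). The rack is around (184,275), with the fat tube's top at (157,242), the middle one's at (155,271) and the thin one's at (186,305). The grey one standing in the port is the plug, and the longest, middle tube is the target. I'll confirm both in a crop and measure.

Run:
```python
from h import *
W={}
for n in("top","scene"):
    z=np.load(n+"0.npz"); p=dict(zip(("fx","fy","cx","cy"),z["k"])); W[n]=(z["im"],pts(z["d"],p,z["T"]),p,z["T"])
def seg(n,box,z0,z1,lab,sq=False):
    im,w,p,T=W[n]; u0,v0,u1,v1=box; q=w[v0:v1,u0:u1].reshape(-1,3); q=q[(q[:,2]>z0)&(q[:,2]<z1)]
    if len(q)<3: print(n,lab,len(q));return
    r=cv2.minAreaRect((q[:,:2]*1000).astype(np.float32)); print(n,lab,len(q),"med",np.median(q,0).round(4),"rect",np.round(r[0],1),np.round(r[1],1),round(r[2],1),"zmax",np.percentile(q[:,2],95).round(4))
for n,b in(("top",(410,220,485,325)),("scene",(180,250,275,340))):
    seg(n,b,.02,.034,"base"); seg(n,b,.068,.08,"fit"); seg(n,b,.095,.12,"knob")
for n,b in(("top",(290,222,370,302)),("scene",(245,222,330,278))):
    seg(n,b,.02,.03,"traywall"); seg(n,b,.002,.012,"floor")
for n,b in(("top",(140,220,220,330)),("scene",(295,125,375,205))):
    seg(n,b,.034,.044,"rack")
    seg(n,b,.14,.16,"tubetop"); seg(n,b,.05,.16,"tubes")
seg("top",(143,259,168,280),.10,.17,"tube"); seg("scene",(327,125,342,170),.06,.17,"tube")
a=cv2.resize(W["top"][0][230:330,400:520],None,fx=3,fy=3,interpolation=2); b=cv2.resize(W["top"][0][220:320,140:260],None,fx=3,fy=3,interpolation=2)
a2=cv2.resize(W["scene"][0][240:340,180:300],None,fx=3,fy=3,interpolation=2); b2=cv2.resize(W["scene"][0][115:215,280:400],None,fx=3,fy=3,interpolation=2)
save("crop1.png",np.vstack([np.hstack([a,b]),np.hstack([a2,b2])])[:600])
```

```text
top base 2777 med [ 0.5332 -0.1765  0.0281] rect [ 523.6 -174.9] [ 93.6 120.1] 80.0 zmax 0.0308
top fit 425 med [ 0.5012 -0.1754  0.0744] rect [ 502.  -182.4] [36.7 36.1] 79.2 zmax 0.0784
top knob 202 med [ 0.5018 -0.1811  0.1039] rect [ 501.9 -182. ] [19.8 19. ] 89.1 zmax 0.1057
scene base 1960 med [ 0.5367 -0.1995  0.0271] rect [ 513.5 -165.8] [134.8 228.7] 23.1 zmax 0.0312
scene fit 307 med [ 0.5114 -0.1926  0.0736] rect [ 502.6 -183.8] [38.  38.7] 80.7 zmax 0.0787
scene knob 137 med [ 0.5042 -0.1865  0.1025] rect [ 502.7 -184.4] [20.7 21.4] 87.3 zmax 0.1046
top traywall 638 med [ 0.5438 -0.0102  0.0258] rect [542.9 -10.6] [94.9 95.1] 85.3 zmax 0.0277
top floor 3062 med [ 0.5432 -0.011   0.0041] rect [545.3  -9.2] [127.6 127.1] 88.3 zmax 0.0063
scene traywall 514 med [ 0.5442 -0.0203  0.0237] rect [543.1 -12.2] [99.4 97.9] 84.8 zmax 0.0263
scene floor 1205 med [ 0.5397 -0.0049  0.004 ] rect [528.9   2.2] [145.6 167.8] 24.7 zmax 0.0109
top rack 2347 med [0.5156 0.2095 0.04  ] rect [527.6 215.4] [150.7  46.6] 22.2 zmax 0.0419
top tubetop 149 med [0.5269 0.2139 0.1488] rect [527.5 215.3] [15.6 15.5] 56.7 zmax 0.151
top tubes 860 med [0.5319 0.2154 0.0983] rect [531. 214.] [111.3  22. ] 25.5 zmax 0.1497
scene rack 926 med [0.5179 0.2117 0.0387] rect [487.6 307.6] [148.9 258. ] 22.9 zmax 0.0416
scene tubetop 50 med [0.5285 0.2116 0.146 ] rect [527.5 213.5] [15.6 15.7] 10.0 zmax 0.1489
scene tubes 728 med [0.5329 0.2125 0.0831] rect [495.8 323.1] [110.1 249.9] 18.0 zmax 0.1434
top tube 226 med [0.5268 0.2119 0.1478] rect [527.4 215. ] [16.1 15.4] 55.3 zmax 0.1507
scene tube 317 med [0.5298 0.209  0.1097] rect [527.6 212.8] [14.5 20.9] 26.3 zmax 0.147
```

View pics/crop1.png

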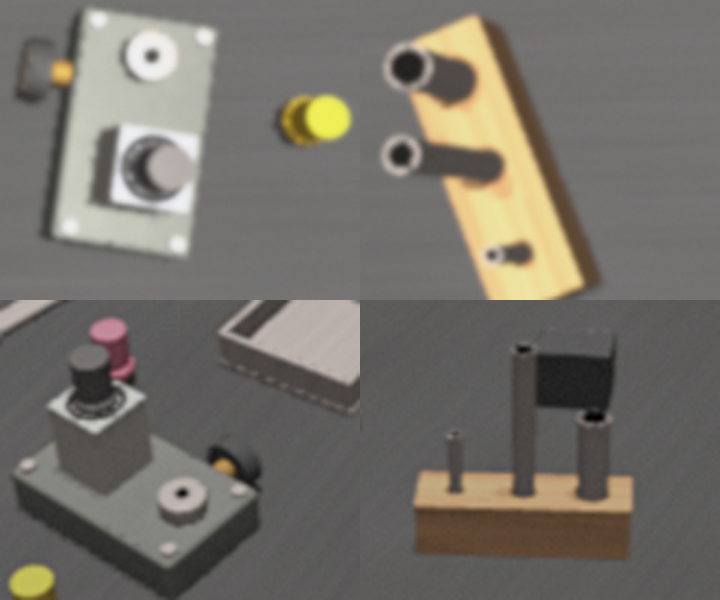

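The crop shows a grey knob on the white fitting, which is the plug, and the middle tube is the tallest of the three. The heights agree with the text: knob 104, fitting 74, tube top 149, tray wall 26 and rack 40 mm. The two views agree within 2 mm: plug (502,-183), tube (527.5,214), tray (543,-11). The present tool yaw closes across the rack, so no turn is needed.

```bash
python3 -m crank '[[[8.54,2.9,4.05,-0.3,0,0,0],[8.54,2.9,4.05,-0.3,0,0,0],[8.54,2.9,4.05,-0.3,0,0,0],[8.54,2.9,4.05,-0.3,0,0,0],[8.54,2.9,4.05,-0.3,0,0,0],[8.54,2.9,4.05,-0.3,0,0,0],[8.54,2.9,4.05,-0.3,0,0,0],[8.54,2.9,4.05,-0.3,0,0,0],[8.54,2.9,4.05,-0.3,0,0,0],[8.54,2.9,4.05,-0.3,0,0,0],[8.54,0,0,0,0,0,0],[8.54,0,0,0,0,0,0]]]'
python3 - <<'E'
from h import *
im,d,p,T=cam("wrist"); save("w1.png",im); w=pts(d,p,T); o=manip.get_obs()
print(o["position"],R.from_quat(o["ee_rot"]).as_matrix().round(4).tolist(),o["ft_force"])
for z0,z1 in((.1,.11),(.068,.078),(.022,.032)):
    q=w[(w[...,2]>z0)&(w[...,2]<z1)&(abs(w[...,0]-.51)<.07)&(abs(w[...,1]+.18)<.06)]; r=cv2.minAreaRect((q[:,:2]*1000).astype(np.float32)); print(len(q),r,np.median(q[:,2]))
E
```

```text
clock: 1.6
position: [0.5026, -0.1831, 0.201]
ee_rot: [0.985, 0.173, -0.0, 0.0]
ft_force: [-0.4, -0.8, -0.2]
grip_width: 0.999
grasp_force: 0.0
[ 0.50240676 -0.18368161  0.20110548] [[0.9406, 0.3395, -0.0006], [0.3395, -0.9406, -0.0003], [-0.0007, 0.0001, -1.0]] [-0.70443891 -0.70154625 -0.78928802]
656 ((500.2435302734375, -181.14610290527344), (20.169517517089844, 20.089080810546875), 21.188426971435547) 0.1045048063639455
1113 ((499.833251953125, -181.5467987060547), (36.387603759765625, 36.524574279785156), 79.32189178466797) 0.0746708285283923
7012 ((521.4370727539062, -173.77581787109375), (93.62577056884766, 120.08602142333984), 79.67660522460938) 0.028473719151608984
```

View pics/w1.png

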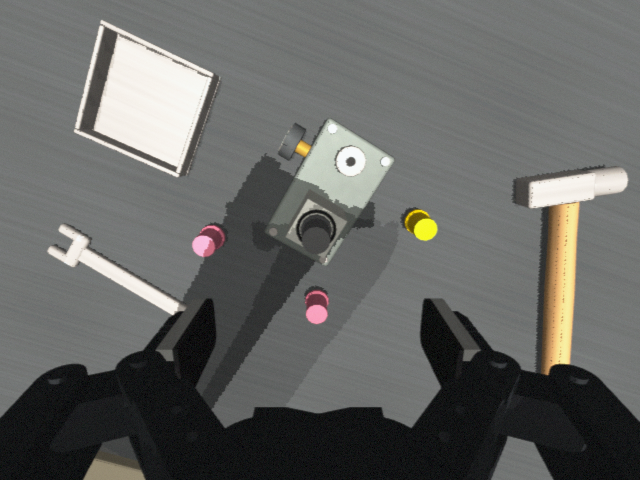

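The wrist view shows the knob at (317,232) on the fitting, between the fingers' plane. The position is confirmed within 2 mm. Descending to a tip height of 81 mm (fitting top 74, flange 78) and gripping.

```bash
python3 -m crank '[[[6,-0.1,0.1,-2.4,0,0,0],[5,0,0,-2.4,0,0,0],[5,0,0,-2.4,0,0,0],[5,0,0,-2.4,0,0,0],[5,0,0,-1.6,0,0,0],[5,0,0,-0.8,0,0,0],[5,0,0,0,0,0,0],[1.5,0,0,0,0,0,0],[1.5,0,0,0,0,0,0],[1.5,0,0,0,0,0,0],[1.5,0,0,0,0,0,0],[1.5,0,0,0,0,0,0],[1.5,0,0,0,0,0,0]]]' 40
```

```text
clock: 3.28
position: [0.5026, -0.1818, 0.0822]
ee_rot: [0.985, 0.173, 0.001, 0.0]
ft_force: [-1.2, 0.2, 5.3]
grip_width: 0.221
grasp_force: 39.0
```

```bash
python3 -m crank '[[[1.5,0,0,0.5,0,0,0],[1.5,0,0,1.5,0,0,0],[1.5,0,0,3,0,0,0],[1.5,0,0,2,0,0,0],[1.5,0.7,2.85,0,0,0,0],[1.5,0.7,2.85,0,0,0,0],[1.5,0.7,2.85,0,0,0,0],[1.5,0.7,2.85,0,0,0,0],[1.5,0.7,2.85,0,0,0,0],[1.5,0.6,2.85,0,0,0,0],[1.5,0,0,0,0,0,0]]]'
python3 - <<'E'
from h import *
im,d,p,T=cam("scene"); save("s2.png",cv2.resize(im[150:330,130:400],None,fx=2,fy=2)); o=manip.get_obs(); print(o["position"],o["grip_width"],o["grasp_force"],o["ft_force"])
E
```

```text
clock: 4.65
position: [0.5434, -0.0078, 0.1524]
ee_rot: [0.985, 0.175, 0.001, -0.0]
ft_force: [0.1, 0.1, -0.8]
grip_width: 0.22
grasp_force: 39.1
[ 0.54324318 -0.0097367   0.15214601] 0.2175869017215215 39.10468339920044 [-0.32651876 -0.45952298 -0.08974002]
```

View pics/s2.png

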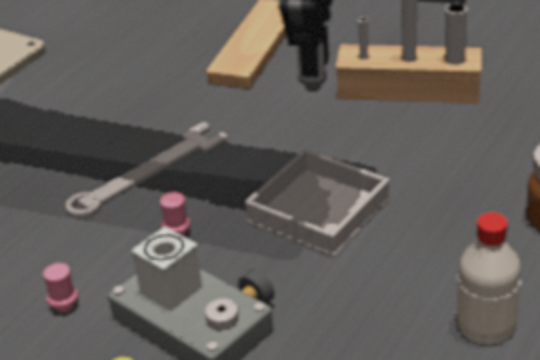

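The port is open at (165,245), and the gripper holds the plug above the tray at (312,75). Next I lower it, open it a little and rise.

```bash
python3 -m crank '[[[1.5,0,0,-4,0,0,0],[1.5,0,0,-4,0,0,0],[1.5,0,0,-2.5,0,0,0],[1.5,0,0,-1.2,0,0,0],[1.5,0,0,-0.7,0,0,0],[1.5,0,0,-0.3,0,0,0],[1.5,0,0,0,0,0,0],[3.2,0,0,0,0,0,0],[3.2,0,0,0,0,0,0],[3.2,0,0,0,0,0,0],[3.2,0,0,0.5,0,0,0],[3.2,0,0,2,0,0,0],[3.2,0,0,4,0,0,0],[5,0,0,5,0,0,0],[6,0,0,5,0,0,0],[6,0,0,0,0,0,0]]]'
```

```text
clock: 6.7
position: [0.5454, -0.0101, 0.195]
ee_rot: [0.985, 0.173, 0.004, 0.001]
ft_force: [-0.1, 0.3, -0.7]
grip_width: 0.699
grasp_force: 0.0
```

```bash
python3 -m crank '[[[6,-0.25,2.8,0.4,0,0,0],[6,-0.25,2.8,0.4,0,0,0],[6,-0.25,2.8,0.4,0,0,0],[6,-0.25,2.8,0,0,0,0],[6,-0.25,2.8,0,0,0,0],[6,-0.25,2.8,0,0,0,0],[6,-0.25,2.8,0,0,0,0],[6,0,2.8,0,0,0,0],[6,0,0,0,0,0,0],[6,0,0,0,0,0,0]]]'
python3 - <<'E'
from h import *
o=manip.get_obs(); print(o["position"],R.from_quat(o["ee_rot"]).as_matrix().round(4).tolist())
im,d,p,T=cam("wrist"); w=pts(d,p,T)
q=w[(w[...,2]>.14)&(w[...,2]<.156)&(abs(w[...,0]-.527)<.03)&(abs(w[...,1]-.214)<.03)]; print(len(q),cv2.minAreaRect((q[:,:2]*1000).astype(np.float32)),np.median(q[:,2]))
im2,d,p,T=cam("top"); w=pts(d,p,T)
q=w[(w[...,2]>.01)&(w[...,2]<.06)&(abs(w[...,0]-.543)<.036)&(abs(w[...,1]+.011)<.036)]; print("plug in tray",len(q),np.median(q,0),q[:,2].max(), cv2.minAreaRect((q[:,:2]*1000).astype(np.float32)))
save("w3.png",np.hstack([cv2.resize(im,(480,360)),cv2.resize(im2[210:310,290:380],(320,360))]))
E
```

```text
clock: 7.95
position: [0.5256, 0.2126, 0.2014]
ee_rot: [0.985, 0.173, -0.0, 0.0]
ft_force: [-0.0, -0.7, 0.6]
grip_width: 0.706
grasp_force: 0.0
[0.52555409 0.21263927 0.20139107] [[0.9402, 0.3405, -0.0001], [0.3405, -0.9402, -0.0006], [-0.0003, 0.0006, -1.0]]
630 ((525.3150634765625, 216.78622436523438), (15.451539039611816, 15.757162094116211), 71.3938217163086) 0.14962741064228807
plug in tray 196 [ 0.54137935 -0.01219175  0.0437678 ] 0.04715376966134732 ((542.5205078125, -11.442112922668457), (23.531492233276367, 21.441091537475586), 88.52884674072266)
```

View pics/w3.png

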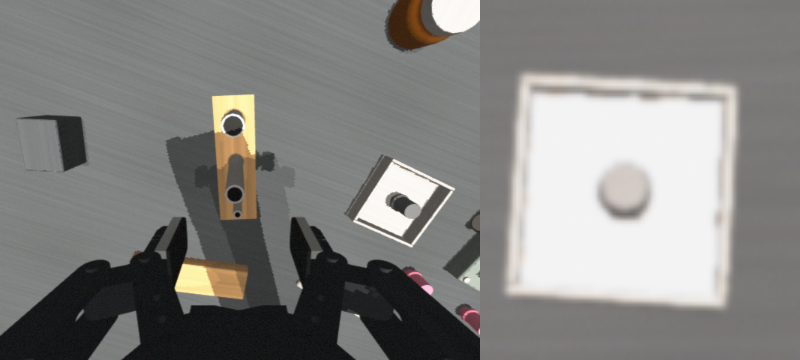

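The plug stands in the middle of the tray. The wrist sees the tube's top at (234,193) of the left half. Its offset from the fixed cameras is (-2,+2.5) mm, the same as for the plug, so I take the mean, (526.4,215.3).

```bash
python3 -m crank '[[[5,0.1,0.27,-2,0,0,0],[5,0,0,-2,0,0,0],[5,0,0,-2,0,0,0],[5,0,0,-1.5,0,0,0],[5,0,0,-1,0,0,0],[5,0,0,-0.4,0,0,0],[5,0,0,0,0,0,0],[1,0,0,0,0,0,0],[1,0,0,0,0,0,0],[1,0,0,0,0,0,0],[1,0,0,0,0,0,0],[1,0,0,0,0,0,0],[1,0,0,0,0,0,0],[1,0,0,0,0,0,0]]]' 30
python3 -m crank '[[[1,0,0,0,0,0,0],[1,0,0,0,0,0,0],[1,0,0,0,0,0,0]]]' 90
```

```text
clock: 9.8
position: [0.5269, 0.2163, 0.1129]
ee_rot: [0.985, 0.173, 0.001, -0.0]
ft_force: [-0.8, 0.3, 6.0]
grip_width: 0.18
grasp_force: 29.6
clock: 10.18
position: [0.5269, 0.2163, 0.113]
ee_rot: [0.985, 0.173, 0.001, -0.0]
ft_force: [-0.2, 0.0, 6.7]
grip_width: 0.162
grasp_force: 87.6
```

```bash
python3 -m crank '[[[1,0,0,0.5,0,0,0],[1,0,0,1.5,0,0,0],[1,0,0,2.5,0,0,0],[1,0,0,2.5,0,0,0],[1,0,0,2,0,0,0],[1,0,0,1,0,0,0]]]'
python3 -m crank '[[[1,-0.1,-1.4,0,0,0,0],[1,-0.18,-2.8,0,0,0,0],[1,-0.18,-2.8,0,0,0,0],[1,-0.18,-2.8,0,0,0,0],[1,-0.18,-2.8,0,0,0,0],[1,-0.18,-2.8,0,0,0,0],[1,-0.18,-2.8,0,0,0,0],[1,-0.18,-2.8,0,0,0,0],[1,-0.18,-2.8,0,0,0,0],[1,-0.18,-2.8,0,0,0,0],[1,-0.18,-2.8,0,0,0,0],[1,-0.18,-2.8,0,0,0,0],[1,-0.18,-2.8,0,0,0,0],[1,-0.18,-2.8,0,0,0,0],[1,-0.09,-2,0,0,0,0],[1,0,-1.4,0,0,0,0],[1,0,-0.6,0,0,0,0],[1,0,0,0,0,0,0],[1,0,0,0,0,0,0]]]'
python3 - <<'E'
from h import *
o=manip.get_obs(); print(o["position"],R.from_quat(o["ee_rot"]).as_matrix().round(4).tolist(),o["ft_force"])
out=[]
for n in("wrist","scene","top"):
    im,d,p,T=cam(n); w=pts(d,p,T); np.savez(n+"4.npz",im=im,d=d,T=T,k=[p[x] for x in("fx","fy","cx","cy")])
    f=w[(w[...,2]>.07)&(w[...,2]<.079)&(abs(w[...,0]-.502)<.03)&(abs(w[...,1]+.182)<.03)]
    print(n,"fit",len(f),cv2.minAreaRect((f[:,:2]*1000).astype(np.float32)) if len(f) else 0)
    m=(w[...,2]>.105)&(w[...,2]<.19)&(abs(w[...,0]-.502)<.02)&(abs(w[...,1]+.182)<.02); t=w[m]
    for a,b in((.108,.13),(.13,.16),(.16,.19)):
        s=t[(t[:,2]>a)&(t[:,2]<b)]
        if len(s)>8: # circle fit radius 8
            from scipy.optimize import least_squares
            r=least_squares(lambda c:np.hypot(s[:,0]-c[0],s[:,1]-c[1])-.008,[.502,-.182],loss="soft_l1",f_scale=.001).x; print(" tube",a,b,len(s),r.round(4),"zmin",s[:,2].min())
    out.append(im)
save("w4.png",np.hstack([cv2.resize(out[0],(400,300)),cv2.resize(out[1][180:340,150:350],(375,300))]))
E
```

```text
clock: 10.92
position: [0.5268, 0.2163, 0.214]
ee_rot: [0.985, 0.173, 0.001, -0.0]
ft_force: [1.2, 0.3, -2.1]
grip_width: 0.166
grasp_force: 87.7
clock: 13.3
position: [0.5015, -0.2009, 0.2124]
ee_rot: [0.985, 0.174, 0.0, -0.0]
ft_force: [-0.6, 0.5, -0.8]
grip_width: 0.167
grasp_force: 87.7
[ 0.50148335 -0.20092692  0.21236867] [[0.9396, 0.3422, 0.0001], [0.3422, -0.9396, 0.0002], [0.0002, -0.0001, -1.0]] [-0.62844582  0.47675598 -0.7740674 ]
wrist fit 1581 ((499.861572265625, -181.3945770263672), (36.059844970703125, 36.47809982299805), 79.4659652709961)
 tube 0.108 0.13 102 [ 0.5115 -0.1919] zmin 0.11408693897403832
 tube 0.13 0.16 265 [ 0.5115 -0.192 ] zmin 0.13000207033183275
 tube 0.16 0.19 409 [ 0.5113 -0.1919] zmin 0.16005420567858744
scene fit 333 ((502.1535339355469, -183.6819610595703), (38.54611587524414, 39.098243713378906), 79.14778900146484)
 tube 0.108 0.13 14 [ 0.5162 -0.1971] zmin 0.11356307585450331
 tube 0.13 0.16 23 [ 0.502  -0.2031] zmin 0.13033734762236393
 tube 0.16 0.19 22 [ 0.5158 -0.1959] zmin 0.16007098070808234
top fit 562 ((501.9232177734375, -182.5797882080078), (36.787193298339844, 36.02513122558594), 79.50501251220703)
 tube 0.108 0.13 33 [ 0.5018 -0.202 ] zmin 0.11554525281946326
 tube 0.13 0.16 51 [ 0.5017 -0.2018] zmin 0.1300432659828341
 tube 0.16 0.19 14 [ 0.5123 -0.1905] zmin 0.16011405535515388
```

View pics/w4.png

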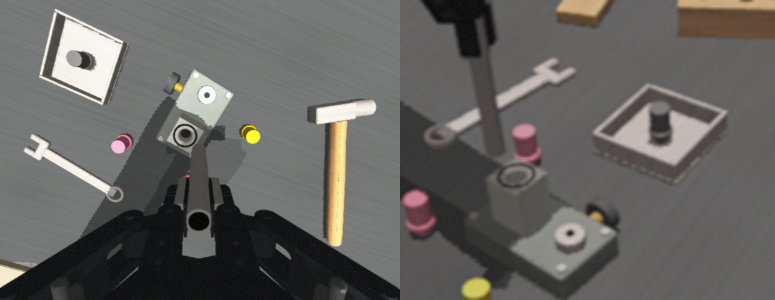

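The move overshot in y by 2 cm because I summed the rows wrong. It does give a clear view of the open port and the tube side by side, so I refit the tube with the right window.

Run:
```python
from h import *
from scipy.optimize import least_squares
for n in("wrist","scene","top"):
    z=np.load(n+"4.npz"); p=dict(zip(("fx","fy","cx","cy"),z["k"])); T=z["T"]; w=pts(z["d"],p,T)
    for a,b in((.112,.13),(.13,.15),(.15,.175)):
        s=w[(w[...,2]>a)&(w[...,2]<b)&(abs(w[...,0]-.502)<.025)&(abs(w[...,1]+.201)<.025)]
        c0=T[:2,3]-s[:,:2].mean(0); c0=s[:,:2].mean(0)-.005*c0/np.linalg.norm(c0)
        r=least_squares(lambda c:np.hypot(s[:,0]-c[0],s[:,1]-c[1])-.008,c0,loss="soft_l1",f_scale=.0007); print(n,a,len(s),(r.x*1000).round(1),"rms",r.cost)
    u=np.zeros(1)
```

```text
wrist 0.112 133 [ 499.5 -200.6] rms 1.8724690723029076e-06
wrist 0.13 219 [ 499.6 -200.7] rms 3.196965947292792e-06
wrist 0.15 361 [ 499.6 -200.7] rms 6.9239503932371e-06
scene 0.112 94 [ 501.7 -202.1] rms 2.2726924794663234e-05
scene 0.13 115 [ 501.8 -202.1] rms 3.017262361455181e-05
scene 0.15 151 [ 501.7 -202.2] rms 3.876986423502989e-05
top 0.112 33 [ 501.8 -202. ] rms 6.121305924233193e-07
top 0.13 38 [ 501.7 -201.8] rms 1.181374576087307e-06
top 0.15 25 [ 501.6 -201.8] rms 5.408308166091304e-07
```

All three cameras agree that the tube is vertical and needs about (+0.3,+19) mm. I move over the port and down to just inside the mouth.

```bash
python3 -m crank '[[[1,0.03,0.6,0,0,0,0],[1,0,0.9,0,0,0,0],[1,0,0.41,0,0,0,0],[1,0,0,-1,0,0,0],[1,0,0,-1.2,0,0,0],[1,0,0,-0.8,0,0,0],[1,0,0,0,0,0,0],[1,0,0,0,0,0,0]]]'
python3 -m crank '[[[1,0,0,-0.2,0,0,0],[1,0,0,-0.2,0,0,0],[1,0,0,-0.2,0,0,0],[1,0,0,-0.2,0,0,0],[1,0,0,0,0,0,0]]]'
```

```text
clock: 14.45
position: [0.5017, -0.1829, 0.1825]
ee_rot: [0.985, 0.173, 0.0, 0.0]
ft_force: [0.0, -0.3, -1.1]
grip_width: 0.162
grasp_force: 87.7
clock: 15.08
position: [0.5014, -0.1827, 0.1741]
ee_rot: [0.985, 0.173, -0.0, -0.0]
ft_force: [1.0, -0.4, -0.9]
grip_width: 0.161
grasp_force: 87.7
```

```bash
python3 -m crank '[[[1,0,0.05,-0.1,0,0,0],[1,0,0,-0.15,0,0,0],[1,0,0,-0.15,0,0,0],[1,0,0,0,0,0,0]]]'
python3 -m crank '[[[1,0,0,-0.15,0,0,0],[1,0,0,-0.15,0,0,0],[1,0,0,-0.15,0,0,0],[1,0,0,0,0,0,0]]]'
```

```text
clock: 15.58
position: [0.5015, -0.1823, 0.1702]
ee_rot: [0.985, 0.173, -0.0, -0.0]
ft_force: [-0.2, -0.7, -0.3]
grip_width: 0.165
grasp_force: 87.7
clock: 16.08
position: [0.5015, -0.1823, 0.1657]
ee_rot: [0.985, 0.173, -0.0, -0.0]
ft_force: [0.4, 1.3, -1.0]
grip_width: 0.168
grasp_force: 87.7
```

The tube is 7 mm into the bore with no side force. I continue down to the seal.

```bash
python3 -m crank '[[[1,0,0,-0.15,0,0,0],[1,0,0,-0.15,0,0,0],[1,0,0,-0.15,0,0,0],[1,0,0,0,0,0,0]]]'
python3 -m crank '[[[1,0,0,-0.1,0,0,0],[1,0,0,-0.1,0,0,0],[1,0,0,-0.1,0,0,0]]]'
python3 -m crank '[[[1,0,0,-0.1,0,0,0],[1,0,0,-0.1,0,0,0],[1,0,0,-0.1,0,0,0]]]'
python3 -m crank '[[[1,0,0,-0.1,0,0,0],[1,0,0,-0.1,0,0,0],[1,0,0,-0.1,0,0,0]]]'
```

```text
clock: 16.58
position: [0.5015, -0.1823, 0.1612]
ee_rot: [0.985, 0.173, -0.0, -0.0]
ft_force: [0.8, 0.9, -0.4]
grip_width: 0.162
grasp_force: 87.7
clock: 16.95
position: [0.5015, -0.1823, 0.1583]
ee_rot: [0.985, 0.173, 0.0, 0.0]
ft_force: [-0.6, 0.3, -1.2]
grip_width: 0.161
grasp_force: 87.7
clock: 17.32
position: [0.502, -0.1822, 0.1564]
ee_rot: [0.985, 0.173, 0.001, 0.0]
ft_force: [-1.1, 0.6, 8.7]
grip_width: 0.163
grasp_force: 88.4
clock: 17.7
position: [0.502, -0.1822, 0.1534]
ee_rot: [0.985, 0.173, 0.001, 0.0]
ft_force: [-1.7, 1.5, 9.1]
grip_width: 0.162
grasp_force: 88.4
```

The seal is felt at about 9 N from TCP z≈0.1575, so the stop is expected near 0.144–0.145.

```bash
python3 -m crank '[[[1,0,0,-0.1,0,0,0],[1,0,0,-0.1,0,0,0],[1,0,0,-0.1,0,0,0]]]'
python3 -m crank '[[[1,0,0,-0.1,0,0,0],[1,0,0,-0.1,0,0,0],[1,0,0,-0.05,0,0,0]]]'
python3 -m crank '[[[1,0,0,-0.05,0,0,0],[1,0,0,-0.05,0,0,0]]]'
python3 -m crank '[[[1,0,0,-0.05,0,0,0]]]'
```

```text
clock: 18.08
position: [0.502, -0.1822, 0.1504]
ee_rot: [0.985, 0.173, 0.001, 0.0]
ft_force: [-3.0, 1.5, 8.6]
grip_width: 0.166
grasp_force: 88.4
clock: 18.45
position: [0.502, -0.1822, 0.1478]
ee_rot: [0.985, 0.173, 0.001, 0.0]
ft_force: [-2.6, 0.6, 7.6]
grip_width: 0.161
grasp_force: 88.4
clock: 18.7
position: [0.502, -0.1822, 0.1469]
ee_rot: [0.985, 0.173, 0.001, 0.0]
ft_force: [-2.1, 1.2, 7.5]
grip_width: 0.165
grasp_force: 88.4
clock: 18.82
position: [0.502, -0.1822, 0.1463]
ee_rot: [0.985, 0.173, 0.001, 0.0]
ft_force: [-2.7, 1.0, 8.6]
grip_width: 0.162
grasp_force: 88.4
```

```bash
python3 -m crank '[[[1,0,0,-0.04,0,0,0]]]' | sed -n 2,4p
python3 -m crank '[[[1,0,0,-0.04,0,0,0]]]'| sed -n 2,4p
python3 -m crank '[[[1,0,0,-0.04,0,0,0]]]'| sed -n 2,4p
```

```text
position: [0.502, -0.1822, 0.146]
ee_rot: [0.985, 0.173, 0.001, 0.0]
ft_force: [-2.4, 0.5, 8.3]
position: [0.502, -0.1822, 0.1456]
ee_rot: [0.985, 0.173, 0.001, 0.0]
ft_force: [-1.7, 1.3, 9.4]
position: [0.502, -0.1822, 0.1452]
ee_rot: [0.985, 0.173, 0.001, 0.0]
ft_force: [-2.3, 1.1, 8.5]
```

```bash
python3 -m crank '[[[1,0,0,-0.03,0,0,0]]]' | sed -n 2,4p
python3 -m crank '[[[1,0,0,-0.03,0,0,0]]]'| sed -n 2,4p
```

```text
position: [0.502, -0.1822, 0.1449]
ee_rot: [0.985, 0.173, 0.001, 0.0]
ft_force: [-2.0, 1.1, 8.4]
position: [0.502, -0.1822, 0.1446]
ee_rot: [0.985, 0.173, 0.001, 0.0]
ft_force: [-1.8, 0.9, 8.7]
```

```bash
python3 -m crank '[[[1,0,0,-0.03,0,0,0]]]' | sed -n 2,4p
python3 -m crank '[[[1,0,0,-0.03,0,0,0]]]'| sed -n 2,4p
```

```text
position: [0.5022, -0.1823, 0.1445]
ee_rot: [0.985, 0.173, 0.001, 0.0]
ft_force: [-2.5, 1.5, 12.1]
position: [0.5023, -0.1823, 0.1445]
ee_rot: [0.985, 0.173, 0.001, 0.001]
ft_force: [-3.2, 1.9, 14.0]
```

```bash
python3 -m crank '[[[1,0,0,-0.03,0,0,0]]]' | sed -n 2,4p
python3 -m crank '[[[1,0,0,-0.03,0,0,0]]]'| sed -n 2,4p
```

```text
position: [0.5024, -0.1823, 0.1445]
ee_rot: [0.985, 0.173, 0.001, 0.001]
ft_force: [-3.8, 0.9, 15.5]
position: [0.5026, -0.1823, 0.1444]
ee_rot: [0.985, 0.173, 0.001, 0.001]
ft_force: [-4.3, 1.9, 17.0]
```

Bottomed: z stays at 0.1445 while the force climbs. I lean to about 18 N and hold.

```bash
python3 -m crank '[[[1,0,0,-0.02,0,0,0],[1,0,0,0,0,0,0]]]' | sed -n 2,4p
python3 -m crank '[[[1,0,0,0,0,0,0],[1,0,0,0,0,0,0],[1,0,0,0,0,0,0],[1,0,0,0,0,0,0]]]'| sed -n 2,4p
```

```text
position: [0.5026, -0.1823, 0.1444]
ee_rot: [0.985, 0.173, 0.001, 0.001]
ft_force: [-4.8, 1.7, 17.5]
position: [0.5026, -0.1823, 0.1444]
ee_rot: [0.985, 0.173, 0.001, 0.001]
ft_force: [-4.3, 1.7, 17.7]
```

```bash
python3 -m crank '[[[1,0,0,0.06,0,0,0],[1,0,0,0,0,0,0],[3.5,0,0,0,0,0,0],[3.5,0,0,0,0,0,0],[3.5,0,0,0,0,0,0],[3.5,0,0,0,0,0,0],[5,0,0,0,0,0,0],[5,0,0,0.5,0,0,0],[5,0,0,2,0,0,0],[5,0,0,4,0,0,0],[5,0,0,4,0,0,0],[5,0,0,2,0,0,0],[5,-1.5,-3,0,0,0,0],[5,-2,-4,0,0,0,0],[5,-2,-4,0,0,0,0],[5,0,0,0,0,0,0]]]'
python3 - <<'E'
from h import *
from scipy.optimize import least_squares
out=[]
for n in("top","scene"):
    im,d,p,T=cam(n); w=pts(d,p,T); out.append(im)
    for a,b in((.085,.11),(.11,.14),(.14,.17),(.17,.19)):
        s=w[(w[...,2]>a)&(w[...,2]<b)&(abs(w[...,0]-.502)<.025)&(abs(w[...,1]+.182)<.025)]
        if len(s)<8: continue
        c0=T[:2,3]-s[:,:2].mean(0); c0=s[:,:2].mean(0)-.005*c0/np.linalg.norm(c0)
        r=least_squares(lambda c:np.hypot(s[:,0]-c[0],s[:,1]-c[1])-.008,c0,loss="soft_l1",f_scale=.0007); print(n,a,len(s),(r.x*1000).round(1),"top",np.percentile(s[:,2],98).round(4))
save("end.png",np.hstack([cv2.resize(out[0],(400,300)),cv2.resize(out[1][115:340,130:430],(400,300))]))
E
```

```text
clock: 22.7
position: [0.4444, -0.2959, 0.2679]
ee_rot: [0.985, 0.17, -0.0, 0.001]
ft_force: [0.3, -0.0, -0.0]
grip_width: 0.586
grasp_force: 0.0
top 0.085 52 [ 502.4 -183.3] top 0.1094
top 0.11 75 [ 502.4 -183.3] top 0.1398
top 0.14 88 [ 502.3 -183.2] top 0.1693
top 0.17 175 [ 502.3 -183.4] top 0.1828
scene 0.085 128 [ 502.4 -183.5] top 0.1095
scene 0.11 164 [ 502.3 -183.7] top 0.1393
scene 0.14 174 [ 502.2 -183.6] top 0.1693
scene 0.17 108 [ 502.2 -183.4] top 0.1811
```

View pics/end.png

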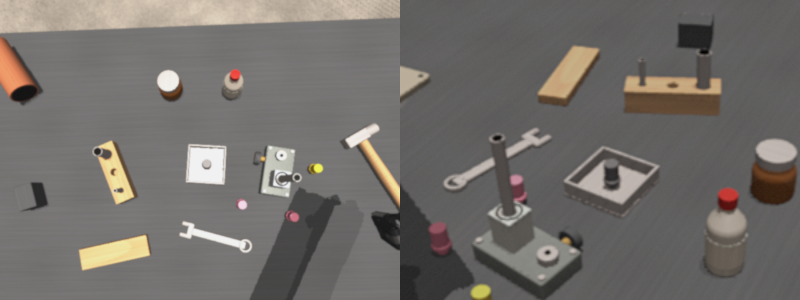

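The tube stands vertical in the port with its top at about 0.181 m, so its foot is about 0.046 m, matching the stop. The plug stands in the tray, and the other tubes, bottle and jar are where they were.

```bash
python3 -c "
from workcell import job
print(job.hand_in())"
```

```text
the job is handed in; nothing more can be done
None
```

The job is done and handed in: the plug stands in the tray and the 16 mm tube stands upright at the port's stop, leaned on at about 18 N for roughly 0.75 s and let go, in about 23 s of robot time.

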